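# Load a lock cylinder into the bolted nest

### The job

Open the sliding bolt of the pale aluminium nest, push the brass lock cylinder along the bench, fin first, into the nest's pocket until it sits fully home, flat and square against the back, then slide the bolt fully shut behind it and let go. Keep the cylinder on the bench (slide it, do not lift it), and leave the nickel cylinder, the solder spool and the loupe where they stand.

Things in the scene. Friction and masses are not known exactly. Their poses are not given: they have to be found in the camera images.
- nest: U-shaped pale aluminium nest fixed to the bench (the bench is the pocket's floor), walls 14 mm high. Origin on the bench, middle of the pocket's back face; the pocket reaches from there along -x and its mouth opens to -x; z is up. Pocket 71 mm wide (y -35.5 to +35.5). Side walls 16 mm thick run from x = 0 to -20 mm, then flare to x = -29 mm, where the mouth is 81 mm wide
- nest_mouth (a point): point on the bench in the middle of the mouth, at nest x = -31 mm: there the round side of the seated cylinder stands, 3 mm short of the bolt
- bolt_track (a point): point on the bench at the middle of the bolt's track, nest x = -40 mm, y = +76 mm: two rails with lips, nest x = -27 to -53 mm, y = +50 to +102 mm, 16.5 mm high
- brass: brass profile lock cylinder lying flat, 66 mm long along its y, 31 mm along its x, 17 mm high, about 0.19 kg. Origin on its underside, mid-length; flat fin side at x = -19 mm, round side at x = +12 mm (widest 8 mm above the bench), a 12 mm wide cam in the middle out to x = +19 mm; z is up
- bolt (a joint): steel slide bolt, 12 mm wide (nest x = -34 to -46 mm), 13 mm high, moving along the nest's y across the mouth; value in m: 0 = fully shut (its end at nest y = +12 mm, behind the cylinder's +y half), 0.036 = fully open (its end at y = +48 mm); stays where it is left, friction about 1.5 N
- bolt_knob (a point): centre of the red knob standing on the bolt: 15 mm diameter, from 22 to 40 mm above the bench (this point 31 mm), on an 8 mm stem; at nest x = -40 mm, y = +56 mm + joint value
- fin (a point): middle of the brass cylinder's flat fin face (x = -19 mm, 6 mm above the bench)
- nickel: silver-coloured lock cylinder of the same shape, size and frame as the brass one; to be left alone
- spool: blue solder spool standing upright, 52 mm diameter, 40 mm high, origin at the middle of its underside; to be left alone
- loupe: black eye loupe standing upright, 37 mm diameter, 31 mm high, origin at the middle of its underside; to be left alone
Things that resemble listed ones, but are neither listed nor needed, are in the scene too. Leave any black or turquoise look-alike of the brass alone.

How it is judged:
By the outcome, as a careful person would: the job done as asked, in the order asked, and still so for the second after the job is handed in, with the robot touching nothing.
It also fails if it takes over 66 s, if anything falls off the work surface, if the arm or the gripper's body presses on something with over 40 N, if the wrist force passes 120 N, or if a joint passes its speed limit or range.

### The arm

A 6-joint arm with a two-finger parallel gripper is mounted at the origin on a cart in front of the work surface, level with it; the furniture and walls round the work are solid. World frame = base frame: x ahead of the robot, y to its left, z up, the work surface at z = 0. Lengths are in mm, angles in rad, forces in N, time in s.
With the tool pointing down it reaches from about 400 to 925 mm from the base axis. Payload 12.5 kg.
Tool frame: the origin (TCP) lies midway between the tips of the shut fingers; the grasp point (between the pads) lies 19 mm behind it; z points along the fingers, y is the line along which they close (so a half turn about z gives the same grasp; the last joint's range is limited). The gripper opens to 95 mm and grips with 3 to 60 N. Pads are 20 mm wide; open, the fingers measure 119 mm over their backs; the gripper's body (75 mm by 180 mm) begins 59 mm behind the grasp point.
Start: joints at [-1.447, 0.491, 1.559, -0, 1.092, -0.106], TCP at [142.386, -608.583, 214.661] pointing down, gripper open.
Joint ranges: [-3.1, 3.1], [-0.84, 2.19], [0.05, 2.79], [-1.13, 4.28], [0.06, 2.93], [-2.69, 2.69]. Speed limits (rad/s): [2.22, 2.22, 2.79, 3.14, 3.14, 3.14].

### API

Orientations are given as [roll, pitch, yaw] about the fixed x, y, z axes, in that order (R = Rz(yaw) Ry(pitch) Rx(roll)).
In Python, from cell import env gives the robot as it stands.
- The arm moves only by the tool arm_command, never from a script. Its argument "targets" is a list of rows, each a list of 5 numbers: the shift along the tool's x, y, z in mm, then the turn about the tool's z in degrees, then the opening, from 0 (shut) to 1 (fully open). In form: [[tx, ty, tz, roll, fingers], ...]. A call has 1 to 5 rows; each row is the pose to reach, as a shift and turn from the pose commanded when the call began, along the tool's axes at that moment; what a row does not reach only later rows make up. A row lasts 1/10 s, in which the tool goes at most 50 mm and 8.59 degrees, less where a joint would pass 70% of its speed; a pose out of reach is approached as far as the arm can. A call with a gripper value outside its range is refused whole. The fingers move at their own pace and stop on an object; the grip force is fixed at half the most. Time passes only in rows, so rows that repeat a pose let the fingers close. It gives the time, the measured TCP pose, the force, the opening and the grip force at its end, in the units of the state.
- env.state(): the state, without advancing time (a new reading comes with each control period).
- env.read_camera(name): name is "scene" or "side" or "wrist"; returns a dict with "frame" (400x640x3 uint8, red, green, blue), "vertical_fov" (degrees; the focal length in pixels is half the picture's height over the tangent of half this angle, whatever the lens; pixels are square), "cx", "cy" (the principal point, pixels), "world_from_camera" (4x4, takes a point from camera to world coordinates); the wrist camera has in their place "hand_eye" (4x4, takes a point from camera to tool coordinates, whose origin is the TCP and whose axes are the flange's). Camera axes: x right, y down, z forward; pixel columns grow to the right and rows downward; lengths in mm; the calibration is good to about 2 mm. A picture is of the moment at which its call begins: read the wrist's pose just before it. There is no depth.
- env.job_done(): hands the job in; it is judged then, once.
The state is a dict: "t": time; "joints": joint angles; "qvel": joint speeds; "tau": joint torques, N m; "eef_pos": TCP position; "tcp_rot": TCP orientation; "ft_force": force on the tool from outside, world axes, zero at the start; "moment": the same for the moment, N m; "opening": opening from 0.0 (shut) to 1.0 (fully open); "grip_force": force on a finger pad.
Only numpy, scipy, OpenCV 4.12 (cv2) and the standard library are available. Lean on these libraries where they do the work, as an engineer would, in place of code of your own. Each camera call takes 0.05 s, during which the arm holds its last target. There are 200 camera calls.

## Working session

There is one attempt and no reset: what is moved stays moved. The work goes in short steps, Python scripts to look and compute and a tool call to move; the robot and the scene stay as the last step left them, time stands still between calls to the robot, and variables do not carry over. Pictures are saved under pics/ and viewed, at most 10 in all, crops included, and the job is handed in when it is done.

Besides the shell and the picture viewer there is one more tool, called after ">>>" by a JSON object that holds its "name" and its "arguments". arm_command: Moves the arm, as the interface text tells. Its arguments: {"type":"object","properties":{"targets":{"type":"array","items":{"type":"array","items":{"type":"number"}}}},"required":["targets"]}

```bash
mkdir -p pics; cat > h.py <<'E'
import numpy as np, cv2
from scipy.spatial.transform import Rotation as R
from cell import env
def T():
    s=env.state(); M=np.eye(4); M[:3,:3]=R.from_euler('xyz',s['tcp_rot']).as_matrix(); M[:3,3]=s['eef_pos']; return M
def cam(n):
    M=T(); c=env.read_camera(n); f=c['frame']
    W=M@np.array(c['hand_eye']) if n=='wrist' else np.array(c['world_from_camera'])
    F=f.shape[0]/2/np.tan(np.radians(c['vertical_fov'])/2)
    return f,W,F,c['cx'],c['cy']
def ray(C,u,v,z=0):
    f,W,F,cx,cy=C; d=W[:3,:3]@np.array([(u-cx)/F,(v-cy)/F,1]); o=W[:3,3]
    return o+d*(z-o[2])/d[2]
def save(C,n): cv2.imwrite(f'pics/{n}.png',C[0][:,:,::-1])
E
python3 - <<'E'
from h import *
print(env.state())
import pickle
cs={n:cam(n) for n in('scene','side','wrist')}
pickle.dump(cs,open('c0.pkl','wb'))
for n in cs: save(cs[n],n+'0'); print(n,cs[n][1:])
cv2.imwrite('pics/both0.png',cv2.resize(np.vstack([cs['scene'][0],cs['side'][0]])[:,:,::-1],(480,600)))
E
```

```text
{'t': 0.0, 'joints': array([-1.44660315e+00,  4.91580119e-01,  1.55946316e+00,  1.68651320e-05,
        1.09168097e+00, -1.05550432e-01]), 'qvel': array([ 5.03064492e-04, -4.04006684e-04, -5.88068903e-05,  8.66955992e-04,
        6.37527111e-04, -8.86697168e-04]), 'tau': array([-3.49167363e-03, -6.12653446e+01, -2.58185345e+01,  6.90958486e-02,
        4.81200521e-02, -9.56102440e-05]), 'eef_pos': array([ 142.35568644, -608.32043817,  214.04425155]), 'tcp_rot': array([-3.14046893e+00, -1.34092639e-04,  2.29735748e-01]), 'ft_force': array([ 0.0552029 , -0.71385944,  0.82217199]), 'moment': array([-0.01906356, -0.01560906,  0.03580795]), 'grip_force': 0.0, 'opening': 0.9988146845402669}
scene (array([[-5.68352484e-01, -3.48626152e-01,  7.45275292e-01,
        -4.40796737e+02],
       [-8.22769279e-01,  2.46446218e-01, -5.12166941e-01,
         7.19821013e+02],
       [-5.11548684e-03, -9.04280967e-01, -4.26907208e-01,
         6.02640634e+02],
       [ 0.00000000e+00,  0.00000000e+00,  0.00000000e+00,
         1.00000000e+00]]), np.float64(513.4125179616422), 317.7290002567295, 192.133
[... 152 characters left out ...]
86797e-01,
        -8.46899293e+02],
       [ 6.89716173e-03, -9.32373362e-01, -3.61430965e-01,
         4.04140692e+02],
       [ 0.00000000e+00,  0.00000000e+00,  0.00000000e+00,
         1.00000000e+00]]), np.float64(515.3528862245454), 316.71312176114793, 198.92019627308215)
wrist (array([[ 2.27772030e-01, -9.38246467e-01, -2.60410196e-01,
         2.16176740e+02],
       [-9.73714119e-01, -2.19707730e-01, -6.00776807e-02,
        -5.91102415e+02],
       [-8.46461400e-04,  2.67249100e-01, -9.63627107e-01,
         3.83521602e+02],
       [ 0.00000000e+00,  0.00000000e+00,  0.00000000e+00,
         1.00000000e+00]]), np.float64(294.65892018836087), 318.21298303996747, 203.00531670910377)
```

View pics/scene0.png

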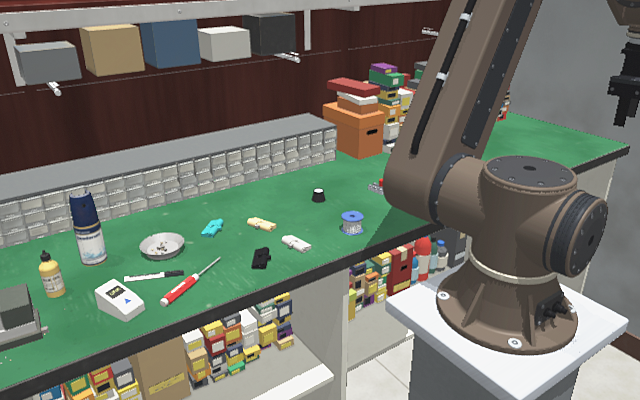

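View pics/side0.png

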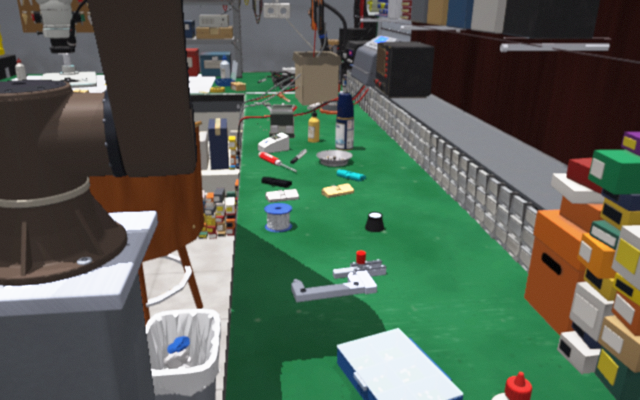

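The scene view shows brass at (262,224), nickel at (297,243), spool at (351,222) and loupe at (318,195). In the side view brass is at (338,190), the nest at about (335,287) and the red knob at (361,257).

```bash
python3 - <<'E'
from h import *
import pickle
cs=pickle.load(open('c0.pkl','rb'))
S=cs['side'];C=cs['scene']
for n,c,u,v,z in [('brass',C,262,224,10),('brass',S,338,190,10),('nickel',C,297,243,10),('nickel',S,282,195,10),('spool',S,278,228,0),('loupe',S,374,228,0),('knob',S,361,257,31),('nestL',S,295,291,14),('nestcorner',S,375,284,14),('turq',S,350,175,8),('black',S,276,182,8)]:
    print(n,ray(c,u,v,z).round())
big=cv2.resize(S[0][150:330,220:440],None,fx=3.3,fy=3.3,interpolation=cv2.INTER_CUBIC)
cv2.imwrite('pics/nestside.png',big[:,:,::-1])
E
```

```text
brass [524. 219.  10.]
brass [536. 212.  10.]
nickel [401. 198.  10.]
nickel [411. 193.  10.]
spool [395.  44.   0.]
loupe [576.  25.   0.]
knob [ 515. -146.   31.]
nestL [ 407. -207.   14.]
nestcorner [ 525. -201.   14.]
turq [583. 318.   8.]
black [403. 285.   8.]
```

View pics/nestside.png

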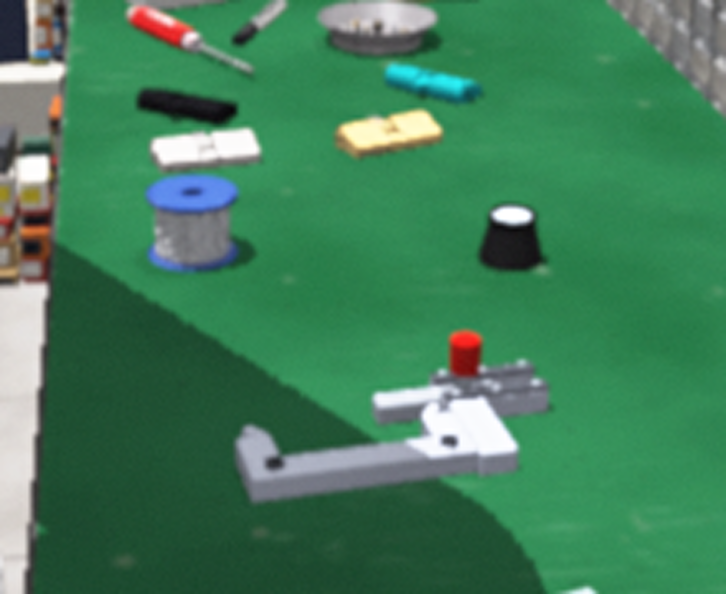

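The side view shows the nest mouth facing world +y, with the bolt and red knob on the world +x side. I'll move over the nest with the wrist camera.

>>> {"name": "arm_command", "arguments": {"targets": [[38,-32,0,0,1],[76,-64,0,0,1],[114,-96,0,0,1],[152,-128,0,0,1],[192,-160,0,0,1]]}}

```text
t: 0.65
eef_pos: [292.8, -408.3, 214.6]
tcp_rot: [-3.142, 0.0, 0.229]
ft_force: [0.4, -0.4, 0.3]
opening: 1.0
grip_force: 0.0
```

>>> {"name": "arm_command", "arguments": {"targets": [[38,-32,0,0,0.6],[76,-64,0,0,0.6],[114,-96,0,0,0.6],[152,-128,0,0,0.6],[192,-160,0,0,0.6]]}}

```text
t: 1.15
eef_pos: [442.7, -209.6, 214.7]
tcp_rot: [3.141, -0.0, 0.23]
ft_force: [0.5, -0.5, -0.3]
opening: 0.636
grip_force: 0.0
```

>>> {"name": "arm_command", "arguments": {"targets": [[20,-16,0,-8.5,0.6],[40,-32,0,-17,0.6],[59,-47,0,-25.5,0.6],[59,-47,0,-34,0.6],[59,-47,0,-42.5,0.6]]}}

```text
t: 1.65
eef_pos: [488.9, -151.4, 214.4]
tcp_rot: [-3.141, 0.0, 0.979]
ft_force: [-0.3, 0.4, 0.3]
opening: 0.601
grip_force: 0.0
```

>>> {"name": "arm_command", "arguments": {"targets": [[0,0,0,-8.5,0.6],[0,0,0,-17,0.6],[0,0,0,-25.5,0.6],[0,0,0,-34,0.6],[0,0,0,-34.5,0.6]]}}

```text
t: 2.15
eef_pos: [488.5, -152.2, 214.5]
tcp_rot: [-3.141, -0.0, 1.576]
ft_force: [0.7, -0.2, -0.0]
opening: 0.602
grip_force: 0.0
```

```bash
python3 - <<'E'
from h import *
import pickle
C=cam('wrist'); pickle.dump(C,open('w1.pkl','wb')); save(C,'w1')
s=env.state();print(s['t'],s['eef_pos'],s['tcp_rot'],s['joints'],s['opening'])
E
```

```text
2.2 [ 488.5750433  -152.22477197  214.52564221] [-3.14139435e+00 -7.44743312e-06  1.57169222e+00] [-4.31130398e-01  3.30916155e-01  1.83238217e+00 -9.19307682e-05
  9.78477539e-01 -4.31974966e-01] 0.6030242935279791
```

View pics/w1.png

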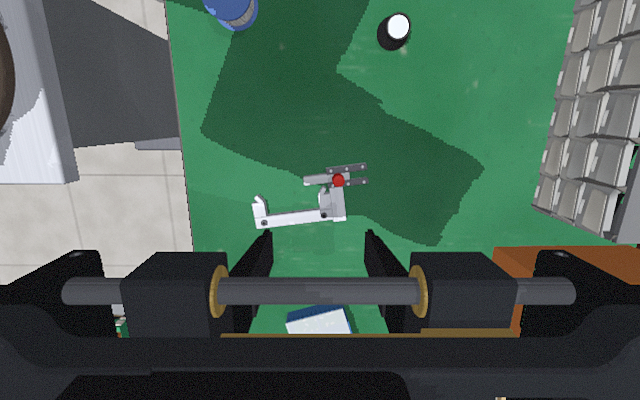

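The wrist view shows the nest from (253,227) to (346,219), the knob at (338,180) and the bolt end at (304,181), with the rails at (330–367, 165–185). I'll zoom in to measure it.

```bash
python3 - <<'E'
import pickle,cv2
C=pickle.load(open('w1.pkl','rb'))
b=cv2.resize(C[0][155:235,245:375],None,fx=6,fy=6,interpolation=cv2.INTER_CUBIC)
cv2.imwrite('pics/w1z.png',b[:,:,::-1])
E
```

```text
(no output)
```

View pics/w1z.png

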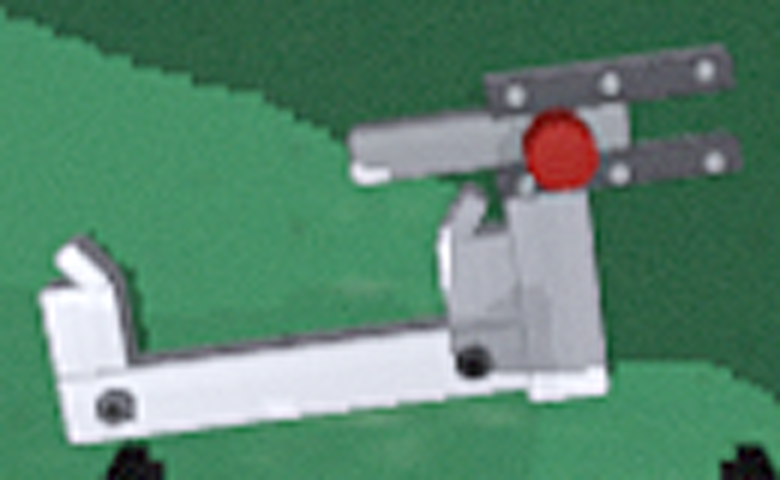

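```bash
python3 - <<'E'
from h import *
import pickle
C=pickle.load(open('w1.pkl','rb'))
p=lambda a,b,z:ray(C,245+a/6,155+b/6,z)[:2]
L=p(130,366,14);Rr=p(450,328,14);m=(L+Rr)/2;d=Rr-L
print('back',L,Rr,np.linalg.norm(d),np.degrees(np.arctan2(d[1],d[0])))
r=[p(*q,16.5) for q in [(490,92),(733,65),(498,185),(740,152)]]
d2=r[1]-r[0]+r[3]-r[2];tm=sum(r)/4
print('rail',tm,np.linalg.norm(d2)/2,np.degrees(np.arctan2(d2[1],d2[0])))
o1=p(75,442,14);o2=p(605,390,14)
th=np.arctan2(*(d2/np.linalg.norm(d2)+d/np.linalg.norm(d))[::-1]);ny=np.array([np.cos(th),np.sin(th)]);nx=np.array([ny[1],-ny[0]])
print('th',np.degrees(th),'origin from back',m,'from track',tm+40*nx-76*ny)
k=p(562,148,40);print('knob',k,'y',(k-m)@ny,'x',(k-m)@nx)
e=p(352,148,13);print('boltend y',(e-m)@ny)
for n,u,v,z in [('loupe',397,25,31),('spool',232,8,40)]: print(n,ray(C,u,v,z).round())
E
```

```text
back [ 421.32641363 -197.52766386] [ 491.61068702 -188.41793589] 70.87218234069842 7.385083997832275
rail [ 525.96245534 -142.64201926] 51.215607810479014 7.482275426246052
th 7.433679712039165 origin from back [ 456.46855033 -192.97279987] from track [ 455.7763539  -192.13859657]
knob [ 513.26091966 -143.30250993] y 62.74131311819598 x -41.905113597847
boltend y 19.586913155343634
loupe [572.  22.  31.]
spool [400.  34.  40.]
```

Nest origin is (456, -192.5), with its y axis at +7.4° to world x. The bolt stands at about 7 mm. Next I straddle the knob.

>>> {"name": "arm_command", "arguments": {"targets": [[9,24,40,-7.4,0.5],[9,24,80,-7.4,0.5],[9,24,120,-7.4,0.5],[9,24,140,-7.4,0.5],[9,24,140,-7.4,0.5]]}}

```text
t: 2.7
eef_pos: [511.4, -142.7, 72.2]
tcp_rot: [-3.137, -0.002, 1.699]
ft_force: [-0.1, 0.2, 1.4]
opening: 0.503
grip_force: 0.0
```

>>> {"name": "arm_command", "arguments": {"targets": [[0,0,30,0,0.5],[0,0,48,0,0.5],[0,0,48,0,0.3],[0,0,48,0,0.3],[0,0,48,0,0.3]]}}

```text
t: 3.2
eef_pos: [513.3, -143.5, 28.2]
tcp_rot: [3.14, 0.001, 1.702]
ft_force: [0.2, -0.5, 0.4]
opening: 0.324
grip_force: 0.0
```

>>> {"name": "arm_command", "arguments": {"targets": [[0,8,0,0,0.3],[0,14,0,0,0.3],[0,20,0,0,0.3],[0,26,0,0,0.3],[0,30,0,0,0.3]]}}

```text
t: 3.7
eef_pos: [543.0, -139.1, 26.6]
tcp_rot: [3.142, 0.0, 1.703]
ft_force: [-1.1, -0.9, 1.6]
opening: 0.299
grip_force: 0.8
```

>>> {"name": "arm_command", "arguments": {"targets": [[0,2,0,0,0.3],[0,4,0,0,0.3],[0,5,0,0,0.3],[0,6,0,0,0.3],[0,6,0,0,0.3]]}}

```text
t: 4.2
eef_pos: [547.4, -138.4, 26.5]
tcp_rot: [-3.14, -0.001, 1.703]
ft_force: [-4.8, -1.9, 1.8]
opening: 0.299
grip_force: 2.8
```

>>> {"name": "arm_command", "arguments": {"targets": [[0,0.5,0,0,0.3],[0,1,0,0,0.3],[0,1.5,0,0,0.3],[0,2,0,0,0.3],[0,2,0,0,0.3]]}}

```text
t: 4.7
eef_pos: [547.7, -138.3, 26.3]
tcp_rot: [-3.136, -0.002, 1.703]
ft_force: [-12.6, -5.3, 7.0]
opening: 0.303
grip_force: 6.9
```

The force rise shows the bolt is against its open stop. I'll back off, rise and go look at the brass cylinder.

>>> {"name": "arm_command", "arguments": {"targets": [[0,-8,0,0,0.3],[0,-8,-45,0,0.3],[0,-8,-90,0,0.5],[0,-8,-135,0,0.8],[0,-8,-180,0,1]]}}

```text
t: 5.2
eef_pos: [542.2, -139.1, 208.6]
tcp_rot: [3.141, 0.0, 1.703]
ft_force: [1.1, 0.0, -0.8]
opening: 0.497
grip_force: 0.0
```

>>> {"name": "arm_command", "arguments": {"targets": [[48,4,-10,0,1],[96,9,-10,0,1],[144,14,-10,0,1],[192,19,-10,0,1],[240,24,-10,0,1]]}}

```text
t: 5.7
eef_pos: [534.3, 103.7, 216.8]
tcp_rot: [3.14, -0.0, 1.703]
ft_force: [0.7, 0.4, 0.4]
opening: 0.913
grip_force: 0.0
```

>>> {"name": "arm_command", "arguments": {"targets": [[30,3,0,0,1],[50,3,0,0,1],[57,3,0,0,1],[57,3,0,0,1],[57,3,0,0,1]]}}

```text
t: 6.2
eef_pos: [530.1, 158.0, 216.6]
tcp_rot: [3.141, 0.0, 1.702]
ft_force: [0.7, 0.5, 1.0]
opening: 1.0
grip_force: 0.0
```

```bash
python3 - <<'E'
from h import *
import pickle
C=cam('wrist'); pickle.dump(C,open('w2.pkl','wb')); save(C,'w2')
s=env.state();print(s['t'],s['eef_pos'],s['tcp_rot'],s['joints'])
hsv=cv2.cvtColor(C[0],cv2.COLOR_RGB2HSV)
m=cv2.inRange(hsv,(15,50,100),(33,255,255))
n,l,st,ce=cv2.connectedComponentsWithStats(m)
for i in range(1,n):
    if st[i,4]>80: print(st[i],ce[i],ray(C,*ce[i],12).round(1))
E
```

```text
6.25 [530.21712664 157.75238814 216.60345099] [3.14144741e+00 2.00256798e-04 1.70187241e+00] [ 1.69874204e-01  3.86919528e-01  1.73413180e+00 -2.41388141e-04
  1.02040397e+00  3.89243384e-02]
[ 297  117   58   39 1256] [326.85111465 136.79219745] [533.9 215.8  12. ]
[468 265  29  53 727] [485.303989   291.59422283] [790.   30.3  12. ]
[140 266  30  52 735] [151.1414966  291.67891156] [313.8 -32.7  12. ]
[ 293  329  282    8 1217] [462.23007395 333.64338537] [775.8 -43.8  12. ]
```

View pics/w2.png

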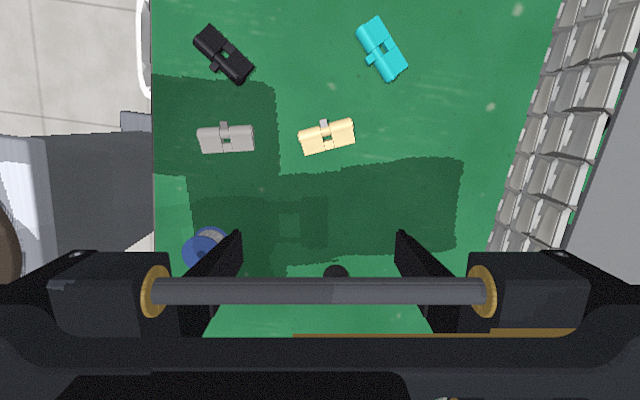

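Brass is at (327,137), with its grey cam at (324,124) pointing up in the image (world +y), so the fin already faces the nest. Nickel is 100 px to the left. I'll fit a rectangle.

```bash
python3 - <<'E'
from h import *
import pickle
C=pickle.load(open('w2.pkl','rb'))
hsv=cv2.cvtColor(C[0],cv2.COLOR_RGB2HSV)
m=cv2.inRange(hsv,(15,50,100),(33,255,255))
n,l,st,ce=cv2.connectedComponentsWithStats(m)
i=[i for i in range(1,n) if 1000<st[i,4]<1500 and st[i,1]<200][0]
c=max(cv2.findContours((l==i).astype('uint8'),0,2)[0],key=len)[:,0]
P=np.array([ray(C,*q,15)[:2] for q in c]).astype('float32')
r=cv2.minAreaRect(P);print(r)
print(ray(C,324,124,12), ray(C,225,138,12))
E
```

```text
((533.28173828125, 216.1735382080078), (69.27898406982422, 31.465974807739258), 22.225875854492188)
[528.34617591 230.46345312  12.        ] [408.8446684 197.7201854  12.       ]
```

>>> {"name": "arm_command", "arguments": {"targets": [[30,5,30,-8,1],[60,10,60,-14.7,1],[60,10,105,-14.7,1],[60,10,140,-14.7,1],[60,10,150,-14.7,1]]}}

```text
t: 6.75
eef_pos: [530.8, 218.2, 63.5]
tcp_rot: [-3.137, -0.0, 1.958]
ft_force: [-1.3, 0.4, 0.5]
opening: 1.0
grip_force: 0.0
```

>>> {"name": "arm_command", "arguments": {"targets": [[0,0,25,0,1],[0,0,45,0,1],[0,0,58,0,1],[0,0,61,0,1],[0,0,61,0,1]]}}

```text
t: 7.25
eef_pos: [532.5, 219.3, 6.1]
tcp_rot: [3.141, 0.0, 1.959]
ft_force: [1.1, -0.2, -0.5]
opening: 0.996
grip_force: 0.0
```

>>> {"name": "arm_command", "arguments": {"targets": [[0,0,0,0,0.9],[0,0,0,0,0.8],[0,0,0,0,0.72],[0,0,0,0,0.66],[0,0,0,0,0.62]]}}

```text
t: 7.75
eef_pos: [532.1, 219.6, 5.9]
tcp_rot: [3.141, 0.0, 1.96]
ft_force: [-0.6, 0.2, 3.8]
opening: 0.691
grip_force: 30.0
```

>>> {"name": "arm_command", "arguments": {"targets": [[0,0,0,0,0.62],[0,0,0,0,0.62],[0,0,0,0,0.62]]}}

```text
t: 8.05
eef_pos: [532.1, 219.6, 5.9]
tcp_rot: [3.141, 0.0, 1.959]
ft_force: [-1.7, 0.1, 5.1]
opening: 0.691
grip_force: 30.0
```

>>> {"name": "arm_command", "arguments": {"targets": [[-26,-20,0,3,0.62],[-52,-40,0,6,0.62],[-78,-60,0,9,0.62],[-105,-81,0,12,0.62],[-131,-101,0,14.8,0.62]]}}

```text
t: 8.55
eef_pos: [488.3, 59.0, 5.9]
tcp_rot: [3.14, 0.0, 1.699]
ft_force: [1.8, 2.1, 2.5]
opening: 0.689
grip_force: 30.0
```

>>> {"name": "arm_command", "arguments": {"targets": [[-20,-3,0,0,0.62],[-45,-7,0,0,0.62],[-69,-11,0,0,0.62],[-69,-11,0,0,0.62]]}}

```text
t: 8.95
eef_pos: [486.5, -12.1, 5.9]
tcp_rot: [3.141, 0.001, 1.699]
ft_force: [-0.1, -3.1, 5.2]
opening: 0.692
grip_force: 30.0
```

>>> {"name": "arm_command", "arguments": {"targets": [[-28,-13,0,0,0.62],[-56,-27,0,0,0.62],[-82,-40,0,0,0.62],[-109,-53,0,0,0.62],[-109,-53,0,0,0.62]]}}

```text
t: 9.45
eef_pos: [447.4, -127.4, 5.9]
tcp_rot: [3.141, 0.001, 1.698]
ft_force: [-0.9, -2.5, 5.0]
opening: 0.692
grip_force: 30.0
```

```bash
python3 - <<'E'
from h import *
import pickle
C=cam('wrist'); pickle.dump(C,open('w3.pkl','wb'))
S=cam('side'); pickle.dump(S,open('s3.pkl','wb'))
s=env.state();print(s['t'],s['eef_pos'],s['tcp_rot'],s['opening'],s['ft_force'])
th=np.radians(7.4);ny=np.array([np.cos(th),np.sin(th)]);nx=np.array([ny[1],-ny[0]])
d=s['eef_pos'][:2]-np.array([456,-192.5]);print('nest xy',d@nx,d@ny)
a=cv2.resize(C[0][:, 150:470],None,fx=1,fy=1); b=cv2.resize(S[0][210:310,270:430],(480,300))
cv2.imwrite('pics/w3.png',np.hstack([a,np.vstack([b,np.zeros((100,480,3),'uint8')])])[:,:,::-1])
E
```

```text
9.55 [ 447.87803265 -126.05632641    5.85439515] [3.14090107e+00 7.47352102e-04 1.69937120e+00] 0.6932325096043456 [-4.19639404e-03 -3.46059656e+00  5.43957445e+00]
nest xy -66.93634865375965 0.5033317762218924
```

View pics/w3.png

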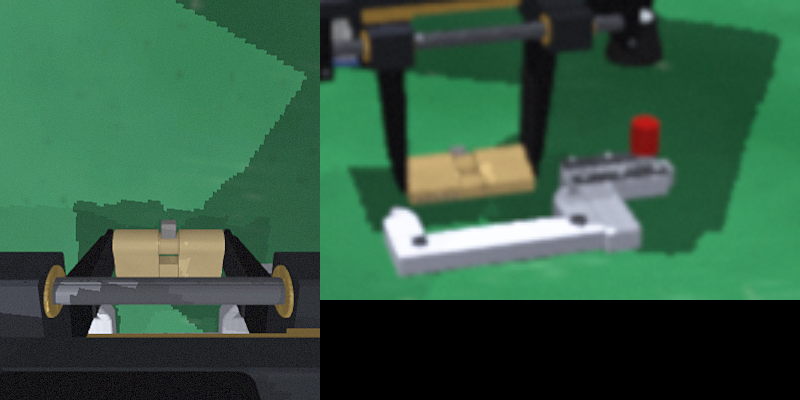

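The cylinder is centred and square before the mouth; cam at (169,228) and walls on both sides at (105,320) and (235,320). I'll release, back off and push from behind with fingers straddling the cam.

>>> {"name": "arm_command", "arguments": {"targets": [[0,-0.5,0,0,0.62],[0,-0.5,0,0,0.62],[0,-0.5,0,0,0.85],[0,-0.5,0,0,0.85],[0,-0.5,0,0,0.85]]}}

```text
t: 10.05
eef_pos: [447.2, -124.6, 5.4]
tcp_rot: [-3.141, -0.0, 1.701]
ft_force: [-0.4, -0.7, -0.3]
opening: 0.841
grip_force: 0.0
```

>>> {"name": "arm_command", "arguments": {"targets": [[10,0,0,0,0.85],[22,0,0,0,0.85],[31,0,0,0,0.85],[31,0,0,0,0.5],[31,0,0,0,0.35]]}}

```text
t: 10.55
eef_pos: [443.4, -93.7, 5.7]
tcp_rot: [3.142, 0.0, 1.702]
ft_force: [-0.8, -0.8, -0.2]
opening: 0.735
grip_force: 0.0
```

>>> {"name": "arm_command", "arguments": {"targets": [[0,0,0,0,0.35],[0,0,0,0,0.35],[0,0,0,0,0.35],[0,0,0,0,0.35]]}}

```text
t: 10.95
eef_pos: [443.3, -94.3, 5.6]
tcp_rot: [3.142, 0.0, 1.701]
ft_force: [-0.1, 0.2, -0.4]
opening: 0.4
grip_force: 0.0
```

>>> {"name": "arm_command", "arguments": {"targets": [[-6,0,0,0,0.35],[-12,0,0,0,0.35],[-18,0,0,0,0.35],[-24,0,0,0,0.35],[-30,0,0,0,0.35]]}}

```text
t: 11.45
eef_pos: [447.3, -124.5, 5.6]
tcp_rot: [-3.142, 0.0, 1.701]
ft_force: [0.2, 1.0, 0.4]
opening: 0.352
grip_force: 0.6
```

```bash
cat >> h.py <<'E'
def where():
    s=env.state();print(s['t'],s['eef_pos'],s['tcp_rot'],s['opening'],s['ft_force'])
    th=np.radians(7.4);ny=np.array([np.cos(th),np.sin(th)]);nx=np.array([ny[1],-ny[0]])
    d=s['eef_pos'][:2]-np.array([456,-192.5]);print('nest xy',d@nx,d@ny,'F',s['ft_force'][:2]@nx)
E
python3 -c "
from h import *
where()"
```

```text
11.45 [ 447.25007448 -124.48498508    5.59872198] [-3.14152002e+00  2.61812565e-05  1.70081523e+00] 0.35223581304410057 [0.15214932 0.9752082  0.4323175 ]
nest xy -68.57548077853355 0.08298561590647568 F -0.9474896833697469
```

>>> {"name": "arm_command", "arguments": {"targets": [[-4,0,0,0,0.35],[-8,0,0,0,0.35],[-12,0,0,0,0.35],[-16,0,0,0,0.35],[-20,0,0,0,0.35]]}}

```text
t: 11.95
eef_pos: [449.9, -144.0, 5.6]
tcp_rot: [-3.142, 0.0, 1.701]
ft_force: [-0.0, 0.5, -0.1]
opening: 0.352
grip_force: 0.6
```

```bash
python3 -c "
from h import *
where()
C=cam('wrist');S=cam('side')
b=cv2.resize(S[0][210:310,270:430],(480,300))
cv2.imwrite('pics/w4.png',np.hstack([C[0][:,150:470],np.vstack([b,np.zeros((100,480,3),'uint8')])])[:,:,::-1])"
```

```text
11.95 [ 449.87297753 -143.95855363    5.6119713 ] [-3.14157531e+00  8.74554730e-05  1.70125345e+00] 0.3521309223234159 [-0.04703648  0.51133904 -0.09329571]
nest xy -48.92628606020114 0.1759330530721593 F -0.5131382681208552
```

View pics/w4.png

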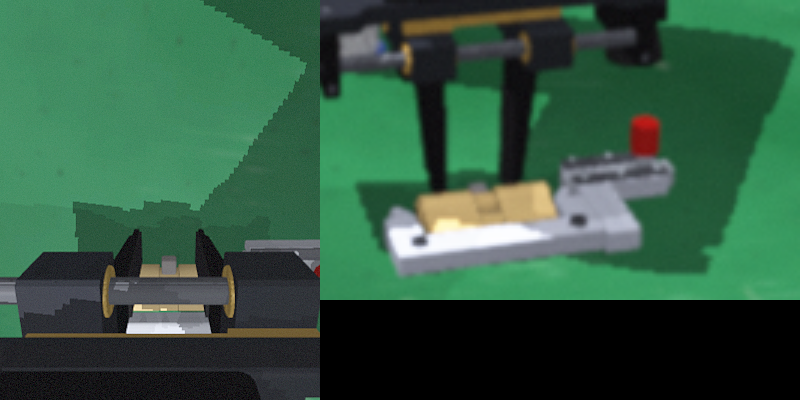

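The cylinder is entering the pocket square; a thin gap to the back remains at (165,310). I'll continue slowly.

>>> {"name": "arm_command", "arguments": {"targets": [[-1.5,0,0,0,0.35],[-3,0,0,0,0.35],[-4.5,0,0,0,0.35],[-6,0,0,0,0.35],[-6,0,0,0,0.35]]}}

```text
t: 12.55
eef_pos: [450.6, -149.8, 5.6]
tcp_rot: [3.142, 0.0, 1.701]
ft_force: [-0.1, 0.6, -0.0]
opening: 0.35
grip_force: 0.1
```

>>> {"name": "arm_command", "arguments": {"targets": [[-0.5,0,0,0,0.35],[-1,0,0,0,0.35],[-1.5,0,0,0,0.35],[-2,0,0,0,0.35],[-2,0,0,0,0.35]]}}

```text
t: 13.05
eef_pos: [450.5, -150.9, 5.6]
tcp_rot: [-3.141, -0.001, 1.701]
ft_force: [1.0, 9.3, 0.7]
opening: 0.349
grip_force: 4.2
```

```bash
python3 -c "
from h import *
where()"
```

```text
13.05 [ 450.51057507 -150.91649474    5.58246336] [-3.14073714e+00 -9.32800429e-04  1.70123440e+00] 0.34949360790947553 [1.03554207 9.30773157 0.71809163]
nest xy -41.944176755162175 -0.0879320359622524 F -9.096835728408362
```

>>> {"name": "arm_command", "arguments": {"targets": [[-0.5,0,0,0,0.35],[-1,0,0,0,0.35],[-1,0,0,0,0.35],[5,0,0,0,0.35],[30,0,0,0,0.35]]}}

```text
t: 13.55
eef_pos: [447.8, -122.9, 5.7]
tcp_rot: [3.14, 0.001, 1.699]
ft_force: [-0.3, -0.0, -0.4]
opening: 0.35
grip_force: 0.0
```

>>> {"name": "arm_command", "arguments": {"targets": [[0,15,-30,0,0.35],[0,30,-60,0,0.35],[-15,50,-90,0,0.35],[-20,50,-110,0,0.35],[-20,50,-110,0,0.35]]}}

```text
t: 14.05
eef_pos: [500.6, -136.1, 117.9]
tcp_rot: [3.137, 0.003, 1.701]
ft_force: [-0.3, 0.1, -0.8]
opening: 0.35
grip_force: 0.0
```

```bash
python3 -c "
from h import *
import pickle
where()
C=cam('wrist');pickle.dump(C,open('w5.pkl','wb'))
cv2.imwrite('pics/w5.png',cv2.resize(C[0][110:290,200:440],(800,600),interpolation=cv2.INTER_CUBIC)[:,:,::-1])"
```

```text
14.05 [ 500.60573152 -136.08337041  117.90493256] [3.13726006e+00 2.85328678e-03 1.70093990e+00] 0.3501855664777115 [-0.30967641  0.10029073 -0.8300353 ]
nest xy -50.20172283658044 51.500431090362454 F -0.13934038075574937
```

View pics/w5.png

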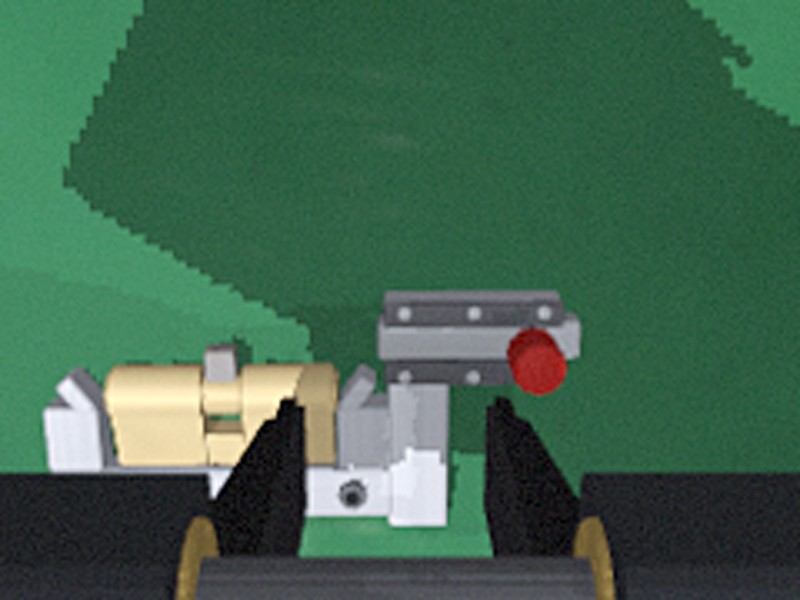

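The cylinder sits flush against the back and square; the bolt is open, with the knob at (537,362). Next I go to the knob and push the bolt shut.

>>> {"name": "arm_command", "arguments": {"targets": [[-10,40,0,0,0.35],[-10,40,30,0,0.35],[-10,40,60,0,0.35],[-10,40,85,0,0.35],[-10,40,91,0,0.35]]}}

```text
t: 14.6
eef_pos: [538.0, -139.1, 21.1]
tcp_rot: [-3.136, -0.003, 1.701]
ft_force: [0.3, -0.4, 0.2]
opening: 0.348
grip_force: 0.0
```

>>> {"name": "arm_command", "arguments": {"targets": [[0,-4,0,0,0.35],[0,-12,0,0,0.35],[0,-20,0,0,0.35],[0,-28,0,0,0.35],[0,-36,0,0,0.35]]}}

```text
t: 15.1
eef_pos: [504.0, -144.9, 25.4]
tcp_rot: [3.14, 0.001, 1.701]
ft_force: [1.5, -0.9, 1.3]
opening: 0.351
grip_force: 0.9
```

>>> {"name": "arm_command", "arguments": {"targets": [[0,-3,0,0,0.35],[0,-5,0,0,0.35],[0,-7,0,0,0.35],[0,-8,0,0,0.35],[0,-8,0,0,0.35]]}}

```text
t: 15.6
eef_pos: [496.4, -145.7, 24.6]
tcp_rot: [-3.141, 0.0, 1.701]
ft_force: [0.8, -0.0, -0.2]
opening: 0.351
grip_force: 0.4
```

>>> {"name": "arm_command", "arguments": {"targets": [[0,-0.5,0,0,0.35],[0,-1,0,0,0.35],[0,-1.5,0,0,0.35],[0,-2,0,0,0.35],[0,-2,0,0,0.35]]}}

```text
t: 16.1
eef_pos: [495.4, -145.9, 24.7]
tcp_rot: [3.14, 0.001, 1.701]
ft_force: [6.8, 2.8, -1.4]
opening: 0.35
grip_force: 3.5
```

```bash
python3 -c "
from h import *
where()"
```

```text
16.1 [ 495.39384863 -145.92748066   24.693806  ] [3.13974825e+00 7.79859689e-04 1.70104803e+00] 0.34962548935305876 [ 6.793585    2.81209177 -1.44300604]
nest xy -41.11087015428801 45.06407907099767 F -1.9136864830084737
```

>>> {"name": "arm_command", "arguments": {"targets": [[0,-0.5,0,0,0.35],[0,-1,0,0,0.35],[0,-1,0,0,0.35],[0,4,0,0,0.35],[0,8,0,0,0.35]]}}

```text
t: 16.6
eef_pos: [502.2, -144.7, 24.5]
tcp_rot: [-3.14, -0.0, 1.701]
ft_force: [-0.0, 0.2, -0.1]
opening: 0.348
grip_force: 0.0
```

>>> {"name": "arm_command", "arguments": {"targets": [[0,0,-40,0,0.35],[0,0,-80,0,0.35],[0,0,-120,0,0.35],[0,0,-120,0,0.35],[0,0,-120,0,0.35]]}}

```text
t: 17.1
eef_pos: [502.3, -144.8, 145.0]
tcp_rot: [3.141, 0.001, 1.701]
ft_force: [-0.2, -0.2, -0.3]
opening: 0.348
grip_force: 0.0
```

```bash
python3 -c "
from h import *
where()
C=cam('wrist')
cv2.imwrite('pics/w6.png',cv2.resize(C[0][110:290,200:440],(800,600),interpolation=cv2.INTER_CUBIC)[:,:,::-1])"
```

```text
17.1 [ 502.29145565 -144.83466667  145.02332877] [3.14093999e+00 6.05041840e-04 1.70111279e+00] 0.3483807272325868 [-0.15654646 -0.17485806 -0.25614952]
nest xy -41.30620086223035 52.0449866724973 F 0.1532391981431807
```

View pics/w6.png

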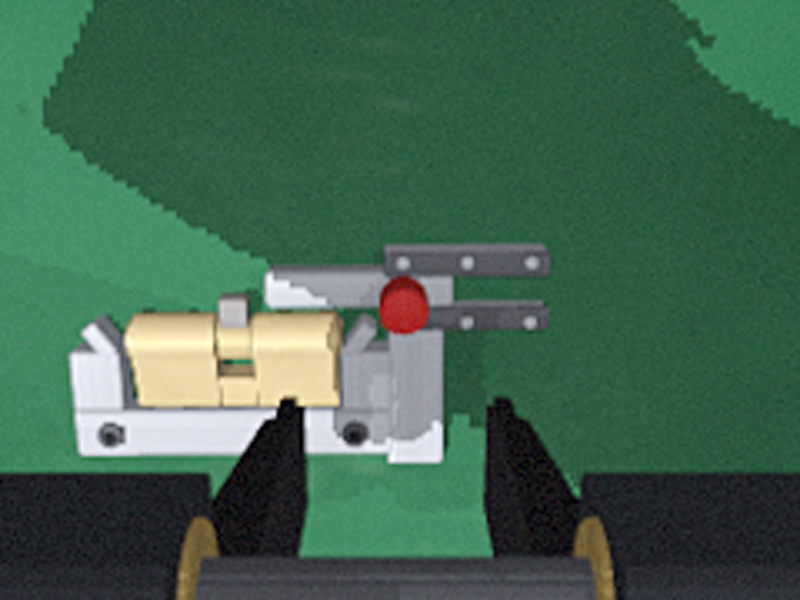

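The bolt is fully shut, with its end at (267,287) behind the +y half. The cylinder is seated at (235,360), and the arm is clear.

```bash
python3 -c "
from cell import env
print(env.job_done())"
```

```text
the job is handed in; nothing more can be done
None
```

The job is handed in: the brass cylinder sits home and square in the nest with the bolt shut behind it, the arm is clear, and nothing else was touched (about 17 s of the 66 s used).

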